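# Find the socket that fits the near nut and take the nut up with it

## Robot

A 6-joint arm with a two-finger parallel gripper is mounted at the origin on the work surface. World frame = base frame: x ahead of the robot, y to its left, z up, the work surface at z = 0. Lengths are in m, angles in rad, forces in N, time in s.
With the tool pointing down it reaches from about 0.25 to 0.775 m from the base axis. Payload 8.9 kg.
Tool frame: the origin (TCP) lies at the very end of the fingers, on their centre line; the grasp point (between the pads) lies 19 mm behind it; z points along the fingers, y is the direction in which the jaws open and shut (so a half turn about z gives the same grasp; the last joint's range is limited). The gripper opens to 85 mm and grips with 20 to 120 N. Pads are 22 mm wide; open, the fingers measure 114 mm over their backs; the gripper's body (76 mm by 85 mm) begins 54 mm behind the grasp point. The pads swing forward as they close: fully open they stand 13 mm farther back than shut.
Start: joints at [-0.139, 0.291, -0.153, 1.127, 0, 1.431], TCP at [0.525, 0, 0.231] pointing down, gripper open.
Joint ranges: [-2.52, 2.52], [-0.91, 1.74], [-1.3, 1.37], [-1.96, 2.02], [-1.52, 1.47], [-3.14, 3.14]. Speed limits (rad/s): [2.22, 2.22, 2.79, 3.14, 3.14, 3.14].

## Interface

Orientations are given as a rotation vector (axis times angle).
In Python, from plant import read_state, read_camera, sign_off gives the robot as it stands.
- The arm moves only by the tool arm_command, never from a script. Its argument "steps" is one flat list of numbers, 5 for each row, row after row: the shift along the tool's x, y, z normalised to -1 to 1, where 1 is 0.1 m, then the turn about the tool's z normalised to -1 to 1, where 1 is pi rad, then the opening in per cent of the stroke, from 0 (shut) to 100 (fully open). A call has 1 to 12 rows; each row is the pose to reach, as a shift and turn from the pose commanded when the call began, along the tool's axes at that moment, turning the shorter way round; what a row does not reach only later rows make up. A row lasts 1/10 s, in which the tool goes at most 50 mm and 8.59 degrees, less where a joint would pass 70% of its speed; a pose out of reach is approached as far as the arm can. A call with a number of a shift or a turn outside -1 to 1 is refused whole. A call with a gripper value outside its range is refused whole. The fingers move at their own pace and stop on an object; the grip force is fixed at half the most. Time passes only in rows, so rows that repeat a pose let the fingers close. It gives the time, the measured TCP pose, the force and the opening at its end, in the units of the state.
- read_state(): the state, without advancing time (a new reading comes with each control period).
- read_camera(name): name is "scene" or "side" or "wrist"; returns a dict with "pixels" (384x512x3 uint8, blue, green, red), "K" (3x3 intrinsics, pixels), "T" (4x4, takes a point from camera to world coordinates). Camera axes: x right, y up, looking along -z (the intrinsics and any distortion apply to the point x, -y, -z); pixel columns grow to the right and rows downward; lengths in m; the calibration is good to about 2 mm. A picture is of the moment at which its call begins. There is no depth.
- sign_off(): hands the job in, once; it reports no verdict.
The state is a dict: "time_s": time; "joints": joint angles; "joint_velocities": joint speeds; "tau": joint torques, N m; "ee_pos": TCP position; "tool_rot": TCP orientation; "contact_force": force on the tool from outside, world axes, zero at the start; "torque": the same for the moment, N m; "gripper_width": finger opening in m.
Only numpy, scipy, OpenCV 4.12 (cv2) and the standard library are available. Lean on these libraries where they do the work, as an engineer would, in place of code of your own. Each camera call takes 0.05 s, during which the arm holds its last target.

## Task

The nut on the near lug of the transport board, in front of the white model building, has worked loose: try the deep sockets from the wooden block on it, find the one that really fits (it goes all the way down over the nut and turns it), and with it tighten that nut by about an eighth of a turn, clockwise from above. Put any socket you do not use back fully into a hole of the block, leave the two far nuts, the adapter and the little loose block model as they are, and let no socket fall over. Finish while still gripping the right socket, upright and fully seated on the near nut: do not let go of it.

Things in the scene. Friction and masses are not known exactly. Their poses are not given: they have to be found in the camera images.
- board: plywood transport board 240 x 260 x 18 mm, fixed; origin: centre of its underside; local -x is its near edge. A white model building (local x -35 to 50, y +-100 mm; 67 mm above the table in front, 117 farther back) is held by three steel lugs with stud, washer and hex nut: the NEAR lug, in front of the model, at local (-85, 0) mm; two FAR lugs behind it at (88, +-85) mm.
- near_seat (a point): top of the near lug's washer, on the stud's axis, 25.5 mm above the table; axes as the board's. The nut sits here and a fully seated socket's mouth rests here. The nut starts with corners on local +-x and two flats facing local +-y. Which of the three nuts is on it varies. The stud ends 22 mm above this point, inside a seated socket. The lug's upright leg, 47 mm off towards the model, is 45 mm above the table.
- nut_18 (a joint): turn of the 18 mm nut (18 mm across flats, 10 mm high, top edge chamfered, on a 12 mm stud; on the near or a far lug), clockwise from above = tighter, rad; 0 at the start; 0.1 N m of friction, stays where left, does not rise or sink. A smaller socket stops near its top, 7 to 10 mm short; the right one drops over with 0.5 mm play all round and turns it after up to 0.1 rad of slack; a larger one drops over but spins idly.
- nut_21 (a joint): turn of the 21 mm nut (21 mm across flats, 11 mm high, top edge chamfered, on a 14 mm stud; on the near or a far lug), clockwise from above = tighter, rad; 0 at the start; 0.1 N m of friction, stays where left, does not rise or sink. A smaller socket stops near its top, 8 to 11 mm short; the right one drops over with 0.5 mm play all round and turns it after up to 0.1 rad of slack; a larger one drops over but spins idly.
- nut_24 (a joint): turn of the 24 mm nut (24 mm across flats, 13 mm high, top edge chamfered, on a 16 mm stud; on the near or a far lug), clockwise from above = tighter, rad; 0 at the start; 0.1 N m of friction, stays where left, does not rise or sink. A smaller socket stops near its top, 10 to 13 mm short; the right one drops over with 0.5 mm play all round and turns it after up to 0.1 rad of slack; a larger one drops over but spins idly.
- socket_18_center (a point): centre (half-way up) of the 18 mm deep socket: steel, 70 mm tall, round, 28 mm across outside, about 0.15 kg, mouth down in some hole of the block. Local z points up to the drive end, which shows a dark 13 mm square with sides along local x and y. Lower 44 mm hollow, a hexagon 19 mm across flats, corners on local +-x, flats facing local +-y; upper 26 mm solid.
- socket_18: the same 18 mm socket, origin at the centre of its mouth (35 mm below its centre).
- socket_21_center (a point): centre (half-way up) of the 21 mm deep socket: steel, 70 mm tall, round, 31 mm across outside, about 0.19 kg, mouth down in some hole of the block. Local z points up to the drive end, which shows a dark 13 mm square with sides along local x and y. Lower 44 mm hollow, a hexagon 22 mm across flats, corners on local +-x, flats facing local +-y; upper 26 mm solid.
- socket_21: the same 21 mm socket, origin at the centre of its mouth (35 mm below its centre).
- socket_24_center (a point): centre (half-way up) of the 24 mm deep socket: steel, 70 mm tall, round, 35 mm across outside, about 0.24 kg, mouth down in some hole of the block. Local z points up to the drive end, which shows a dark 13 mm square with sides along local x and y. Lower 44 mm hollow, a hexagon 25 mm across flats, corners on local +-x, flats facing local +-y; upper 26 mm solid.
- socket_24: the same 24 mm socket, origin at the centre of its mouth (35 mm below its centre).
- rack: wooden socket block, 64 x 250 x 40 mm, fixed; origin: centre of its underside. Four equal round holes, 38 mm across and 28 mm deep (floors 12 mm above the table), on its centre line at local y = -93, -31, 31 and 93 mm. The three sockets stand loosely in three of them in any order, 42 mm proud of the block; the adapter is in the fourth.
- adapter: drive adapter, not needed: a steel cylinder 23 mm across and 34 mm high with a 10 mm square drive on top (47 mm in all), loose in the remaining hole of the block; origin: centre of its underside.
- annex: small loose white block model, 36 x 46 mm, 48 mm high, on the board 75 to 100 mm to the local +y side of the near stud; origin: centre of its underside. To be left alone.
Mind the look-alikes: they are no part of the job. Leave any orange or yellow look-alike of the socket_24 alone. What is shaped like the socket_21 but red is not meant.

How it is judged:
By the outcome, as a careful person would: the job done as asked, in the order asked, and still so for the second after the job is handed in, while the arm keeps its last pose, push and grip.
It also fails if it takes over 72 s, if anything falls off the work surface, if the arm or the gripper's body presses on something with over 40 N, if the wrist force passes 120 N, or if a joint passes its speed limit or range.

## Working session

There is one attempt and no reset: what is moved stays moved. The work goes in short steps, Python scripts to look and compute and a tool call to move; the robot and the scene stay as the last step left them, time stands still between calls to the robot, and variables do not carry over. Pictures are saved under pics/ and viewed, and the job is handed in when it is done.

Besides the shell and the picture viewer there is one more tool, called after "Emit:" by a JSON object that holds its "fn" and its "kwargs". arm_command: Moves the arm, as the interface text tells. Scaled input: -1 to 1 covers 0.1 m each way for a shift and pi rad each way for a turn. Its arguments: {"type":"object","properties":{"steps":{"type":"array","items":{"type":"number"}}},"required":["steps"]}

```bash
mkdir -p pics; ls; cat > h.py <<'E'
import cv2,numpy as np
from plant import read_state,read_camera
def shot(n,f):
    c=read_camera(n); cv2.imwrite('pics/'+f+'.png',c['pixels']); np.savez('pics/'+f+'.npz',**{k:c[k] for k in c if k in('pixels','K','T')}); return c
def ray(c,u,v):
    d=np.linalg.inv(c['K'])@[u,v,1.]; d=np.array([d[0],-d[1],-d[2]]); return c['T'][:3,3],c['T'][:3,:3]@d
def onz(c,u,v,z):
    o,d=ray(c,u,v); return o+d*(z-o[2])/d[2]
def proj(c,p):
    q=c['T'][:3,:3].T@(np.array(p)-c['T'][:3,3]); w=c['K']@[q[0],-q[1],-q[2]]; return w[:2]/w[2]
E
python3 - <<'E'
from h import *
for n in('scene','side','wrist'):
    c=shot(n,n+'0'); print(n,[k for k in c],c['K'].round(1).tolist(),c['T'].round(3).tolist())
print(read_state())
E
```

```text
pics
scene ['pixels', 'K', 'T'] [[362.7, 0.0, 257.2], [0.0, 362.7, 190.8], [0.0, 0.0, 1.0]] [[-0.827, -0.419, 0.375, 0.948], [0.562, -0.633, 0.532, 0.471], [0.015, 0.651, 0.759, 0.779], [0.0, 0.0, 0.0, 1.0]]
side ['pixels', 'K', 'T'] [[485.6, 0.0, 255.1], [0.0, 485.6, 192.3], [0.0, 0.0, 1.0]] [[0.731, 0.398, -0.554, -0.088], [-0.682, 0.443, -0.582, -0.729], [0.014, 0.803, 0.595, 0.752], [0.0, 0.0, 0.0, 1.0]]
wrist ['pixels', 'K', 'T'] [[314.2, 0.0, 255.1], [0.0, 314.2, 186.3], [0.0, 0.0, 1.0]] [[1.0, -0.0, 0.001, 0.525], [-0.0, 0.946, 0.326, 0.083], [-0.001, -0.326, 0.946, 0.374], [0.0, 0.0, 0.0, 1.0]]
{'time_s': 0.15, 'joints': array([-1.39308807e-01,  2.91154491e-01, -1.53948685e-01,  1.12669841e+00,
        3.22495603e-05,  1.43150660e+00]), 'joint_velocities': array([-0.00029538, -0.00266589,  0.00057075, -0.00151372, -0.00020864,
       -0.00219046]), 'tau': array([ 1.43475558e-03, -5.37369597e+01,  3.31521606e+01,  1.14745408e-02,
       -1.60248046e-04, -2.47105180e-05]), 'ee_pos': array([5.24669169e-01, 5.61397006e-05, 2.30863944e-01]), 'tool_rot': array([-2.22088130e+00, -2.22083889e+00,  9.10028984e-04]), 'contact_force': array([ 0.24256847, -0.00242885, -0.12954496]), 'torque': array([-0.00314836,  0.07670854,  0.02065165]), 'gripper_width': 0.0856655003143942}
```

View pics/scene0.png

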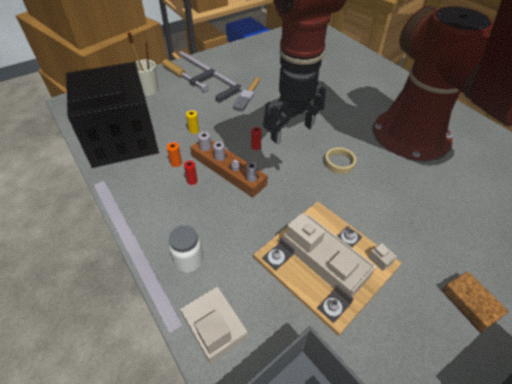

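View pics/side0.png

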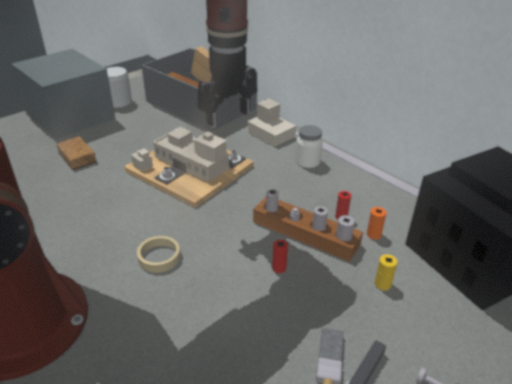

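View pics/wrist0.png

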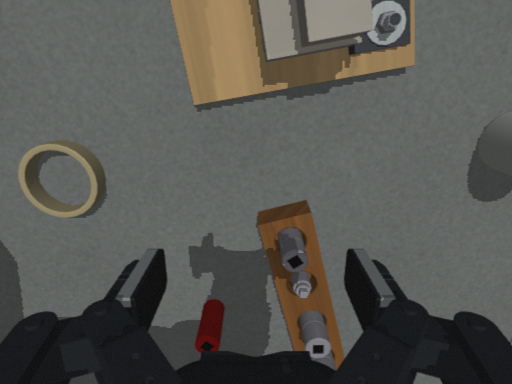

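```bash
python3 - <<'E'
from h import *
c=np.load('pics/side0.npz');s=np.load('pics/scene0.npz')
a=cv2.resize(c['pixels'][170:280,240:400],None,fx=5,fy=5,interpolation=cv2.INTER_CUBIC)
cv2.imwrite('pics/side0r.png',a)
a=cv2.resize(s['pixels'][100:210,150:290],None,fx=5,fy=5,interpolation=cv2.INTER_CUBIC)
cv2.imwrite('pics/scene0r.png',a)
a=cv2.resize(c['pixels'][110:210,115:265],None,fx=5,fy=5,interpolation=cv2.INTER_CUBIC)
cv2.imwrite('pics/side0b.png',a)
E
```

```text
(no output)
```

View pics/side0r.png

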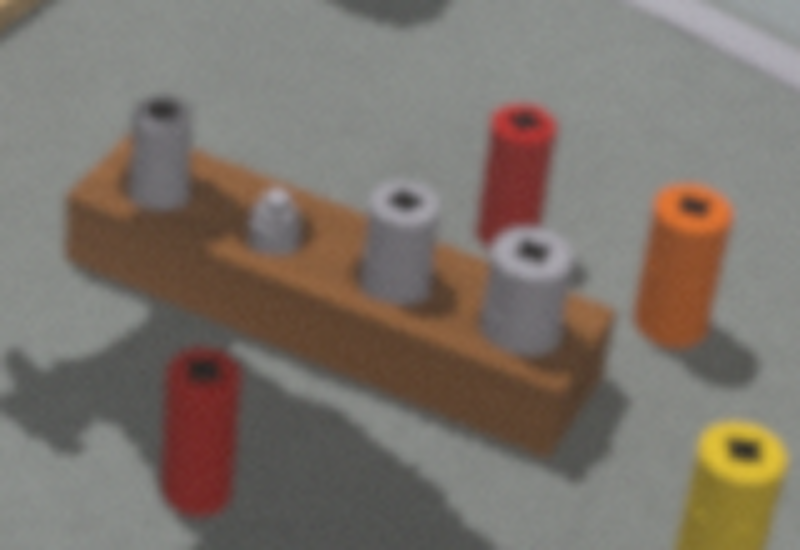

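View pics/scene0r.png

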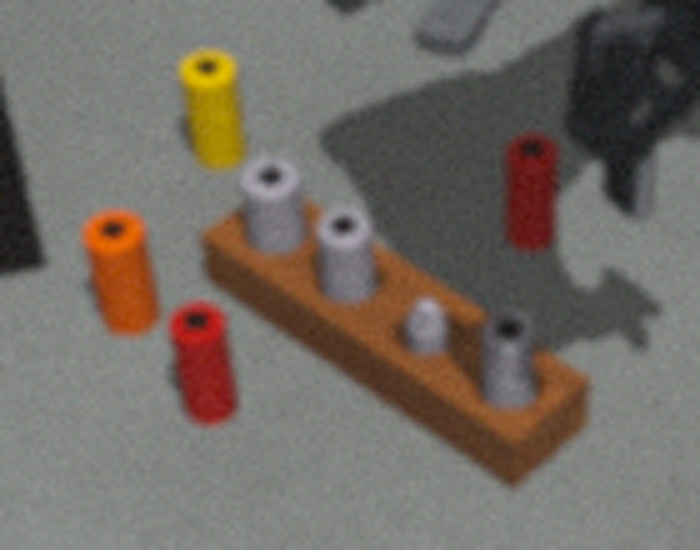

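View pics/side0b.png

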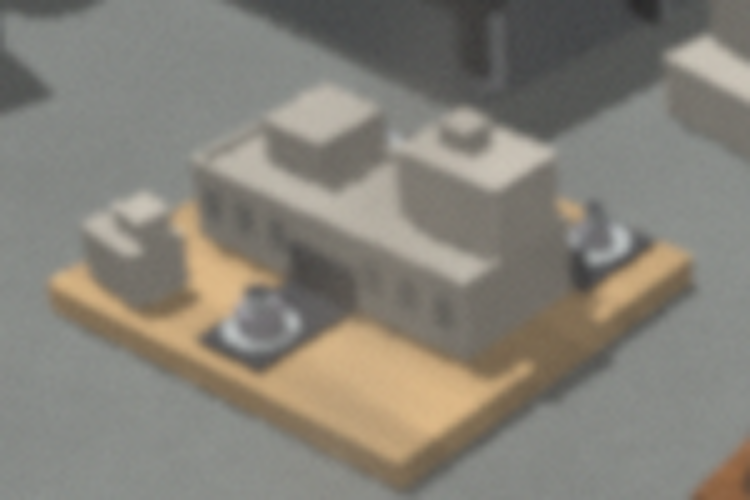

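```bash
python3 - <<'E'
from h import *
c=np.load('pics/side0.npz');s=np.load('pics/scene0.npz')
def tri(a,b):
    o1,d1=ray(c,*a);o2,d2=ray(s,*b);d1/=np.linalg.norm(d1);d2/=np.linalg.norm(d2)
    t=np.linalg.lstsq(np.c_[d1,-d2],o2-o1,rcond=None)[0];p,q=o1+t[0]*d1,o2+t[1]*d2
    return (p+q)/2,np.linalg.norm(p-q)
for n,a,b,w in(('18',(272,191.6),(251.6,165.6),57),('21',(320.8,210.6),(218.8,145.6),71),('24',(346.4,220.4),(204.2,136),84)):
    p=onz(c,*a,.082);D=np.linalg.norm(p-c['T'][:3,3]); print(n,tri(a,b),p,onz(s,*b,.082),'dia',w/5*D/485.6)
# board corners, top z=.018 in side crop
for q in((50,285),(400,470),(690,262)): print('board',onz(c,q[0]/5+115,q[1]/5+110,.018))
print('nut',onz(c,262/5+115,310/5+110,.034))
for n,q in(('redA',(205,372)),('redB',(524,122)),('or',(694,206)),('yel',(743,450))): print(n,onz(c,q[0]/5+240,q[1]/5+170,.07))
E
```

```text
18 (array([ 0.56612763, -0.09894951,  0.08252586]), np.float64(0.00020798985174358596)) [ 0.56655091 -0.09839921  0.082     ] [ 0.56591051 -0.09945805  0.082     ] dia 0.026499331116156818
21 (array([ 0.59879169, -0.21904163,  0.07989782]), np.float64(0.0012750709589236819)) [ 0.59727682 -0.22091191  0.082     ] [ 0.59946287 -0.21639761  0.082     ] dia 0.03171007705486047
24 (array([ 0.61367669, -0.27838061,  0.07991702]), np.float64(0.002262237200347685)) [ 0.61268916 -0.2802317   0.082     ] [ 0.6140472  -0.27504978  0.082     ] dia 0.03694799081652171
board [0.41098654 0.30818659 0.018     ]
board [0.45251339 0.05154418 0.018     ]
board [0.68542196 0.0938067  0.018     ]
nut [0.47002077 0.19142861 0.034     ]
redA [ 0.46335935 -0.23004515  0.07      ]
redB [ 0.6981943  -0.20962986  0.07      ]
or [ 0.70536291 -0.30096868  0.07      ]
yel [ 0.59025355 -0.40635156  0.07      ]
```

Emit:
{"fn": "arm_command", "kwargs": {"steps": [0.2,-0.06,0.1,0,100,0.5,-0.15,0.25,0,100,0.8,-0.24,0.4,0,100,1,-0.3,0.5,0,100]}}

```text
time_s: 0.55
ee_pos: [0.4937, 0.1015, 0.1802]
tool_rot: [-2.22, -2.221, 0.002]
contact_force: [0.0, 0.0, -0.3]
gripper_width: 0.0855
```

Emit:
{"fn": "arm_command", "kwargs": {"steps": [0.3,-0.1,0.15,0,100,0.6,-0.2,0.3,0,100,0.8,-0.27,0.44,0,100,0.84,-0.28,0.46,0,100,0.84,-0.28,0.46,0,100,0.84,-0.28,0.46,0,100]}}

```text
time_s: 1.15
ee_pos: [0.4677, 0.1834, 0.1358]
tool_rot: [2.221, 2.221, 0.001]
contact_force: [0.2, 0.4, 1.1]
gripper_width: 0.0855
```

```bash
python3 - <<'E'
from h import *
c=shot('wrist','w1'); print(read_state()['ee_pos'],read_state()['time_s'],proj(c,[.468,.188,.034]))
u,v=proj(c,[.468,.188,.034]).astype(int)
a=c['pixels'][max(v-75,0):v+75,u-100:u+100]; cv2.imwrite('pics/w1c.png',cv2.resize(a,None,fx=4,fy=4,interpolation=cv2.INTER_CUBIC)); print(u-100,v-75)
E
```

```text
[0.46786807 0.18328188 0.13591599] 1.2 [255.47809854 179.02785222]
155 104
```

View pics/w1.png

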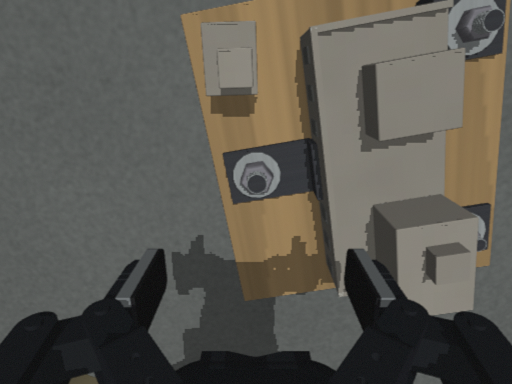

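View pics/w1c.png

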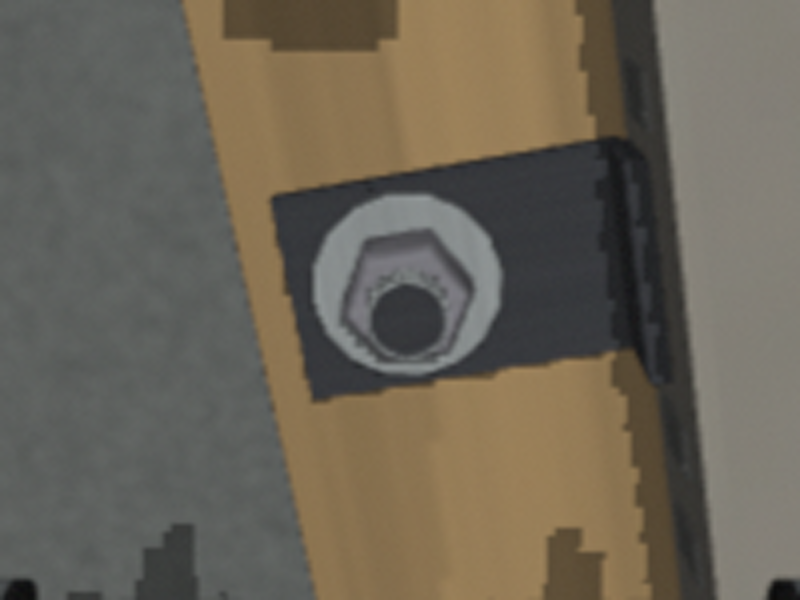

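```bash
python3 - <<'E'
from h import *
c=np.load('pics/w1.npz')
P=lambda x,y,z:onz(c,x/4+155,y/4+104,z)
g=cv2.cvtColor(c['pixels'],cv2.COLOR_BGR2GRAY)
print(g[184,240:275].tolist()); print(g[176,235:282].tolist());print(g[172,235:282].tolist())
print('washer',P(408,284,.0255),'w',P(313,284,.0255)-P(502,284,.0255))
print('stud',P(408,322,.0475),P(372,322,.0475)-P(445,322,.0475))
for h in(.0335,.0355): print('nut',P(342,295,h)-P(474,295,h))
for h in (.025,.036,.0385): print('flats', P(362,240,h),P(432,229,h))
# lug edges direction and board edge
for a,b,z in(((274,197),(600,143),.021),((312,402),(600,355),.021),((183,0),(318,600),.018)):
    p,q=P(*a,z),P(*b,z);d=q-p;print(np.degrees(np.arctan2(d[1],d[0])),p)
E
```

```text
[88, 79, 81, 101, 115, 120, 117, 97, 60, 55, 58, 56, 56, 58, 58, 58, 55, 56, 57, 56, 56, 57, 57, 57, 56, 68, 101, 124, 112, 87, 97, 128, 141, 140, 139]
[141, 140, 139, 140, 140, 130, 99, 75, 87, 105, 116, 103, 95, 109, 108, 110, 114, 87, 64, 57, 55, 54, 54, 55, 58, 63, 75, 99, 113, 108, 93, 100, 121, 123, 119, 107, 86, 68, 92, 129, 141, 144, 146, 144, 124, 76, 58]
[140, 139, 140, 141, 140, 140, 136, 116, 83, 86, 102, 114, 119, 119, 118, 114, 118, 111, 105, 117, 115, 121, 121, 120, 114, 101, 108, 112, 112, 114, 118, 112, 97, 82, 70, 63, 78, 109, 134, 140, 143, 145, 144, 143, 131, 95, 60]
washer [0.46930081 0.18885565 0.0255    ] w [-3.98754600e-02  2.80154035e-05  0.00000000e+00]
stud [0.46915919 0.18783192 0.0475    ] [-1.42128271e-02  1.03717075e-05  0.00000000e+00]
nut [-2.70522605e-02  1.92173821e-05  0.00000000e+00]
nut [-2.68321275e-02  1.90610040e-05  0.00000000e+00]
flats [0.4596804  0.19831279 0.025     ] [0.47428537 0.20066854 0.025     ]
flats [0.46002008 0.20124994 0.036     ] [0.47399325 0.20350378 0.036     ]
flats [0.46009728 0.20191747 0.0385    ] [0.47392686 0.20414815 0.0385    ]
9.508579885566112 [0.44119567 0.20656919 0.021     ]
9.905439963654882 [0.44808071 0.16015591 0.021     ]
-80.07065506936259 [0.42388738 0.24643751 0.018     ]
```

```bash
python3 - <<'E'
from h import *
c=np.load('pics/w1.npz');d=np.load('pics/wrist0.npz')
a=cv2.resize(c['pixels'][0:70,430:512],None,fx=6,fy=6,interpolation=cv2.INTER_CUBIC)
b=cv2.resize(d['pixels'][0:70,340:422],None,fx=6,fy=6,interpolation=cv2.INTER_CUBIC)
e=cv2.resize(c['pixels'][140:210,216:298],None,fx=6,fy=6,interpolation=cv2.INTER_CUBIC)
cv2.imwrite('pics/cmp.png',cv2.resize(np.hstack([a,b,e]),None,fx=.54,fy=.54))
cv2.imwrite('pics/nn.png',e)
E
```

```text
(no output)
```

View pics/cmp.png

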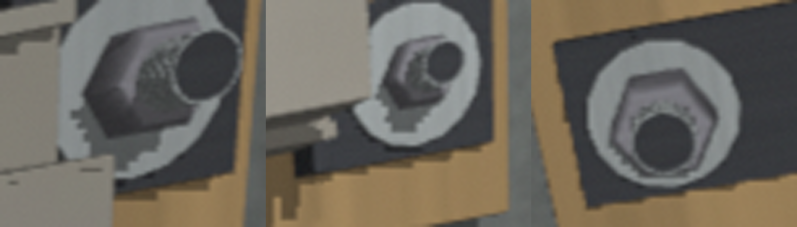

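View pics/nn.png

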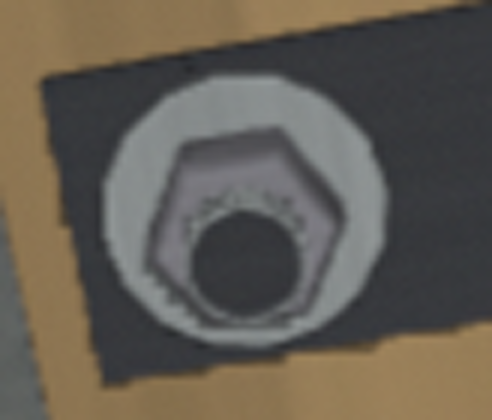

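```bash
python3 - <<'E'
from h import *
def disc(f,x0,x1,y0,y1,s):
    c=np.load(f'pics/{f}.npz');p=c['pixels'][y0:y1,x0:x1].astype(int)
    a=cv2.resize(c['pixels'][y0:y1,x0:x1],None,fx=8,fy=8,interpolation=cv2.INTER_CUBIC)
    hsv=cv2.cvtColor(a,cv2.COLOR_BGR2GRAY)
    m=cv2.threshold(hsv,78,255,cv2.THRESH_BINARY_INV)[1]
    n,l,st,ce=cv2.connectedComponentsWithStats(m)
    k=l[int((s[1]-y0)*8),int((s[0]-x0)*8)]
    if k==0: print('bg');return
    cs=cv2.findContours((l==k).astype(np.uint8),0,1)[0][0]
    e=cv2.fitEllipse(cs) ; cx,cy=e[0][0]/8+x0,e[0][1]/8+y0
    P=onz(c,cx,cy,.0475);dep=-(c['T'][:3,:3].T@(P-c['T'][:3,3]))[2]
    print(f,P,'axes mm',np.array(e[1])/8*dep/314.2,'area-dia',np.sqrt(st[k,4]*4/np.pi)/8*dep/314.2, st[k,:4]/8)
disc('w1',240,275,165,200,(257,184))
disc('w1',475,512,3,40,(493,20))
disc('wrist0',380,405,5,35,(395,19))
E
```

```text
w1 [0.46907184 0.18824871 0.0475    ] axes mm [0.01344858 0.01394134] area-dia 0.01377260555739062 [ 7.875 10.125 18.    17.75 ]
w1 [0.62539821 0.30223423 0.0475    ] axes mm [0.01141051 0.0147983 ] area-dia 0.01305120642641966 [ 8.75   6.75  19.75  20.875]
wrist0 [0.65444452 0.13463193 0.0475    ] axes mm [0.00904395 0.01129019] area-dia 0.01019934446987845 [ 9.875  8.375 10.5   11.75 ]
```

```bash
python3 - <<'E'
from h import *
def disc(f,x0,x1,y0,y1,s,t):
    c=np.load(f'pics/{f}.npz')
    a=cv2.resize(c['pixels'][y0:y1,x0:x1],None,fx=8,fy=8,interpolation=cv2.INTER_CUBIC)
    m=cv2.threshold(cv2.cvtColor(a,cv2.COLOR_BGR2GRAY),t,255,cv2.THRESH_BINARY_INV)[1]
    l=cv2.connectedComponents(m)[1]
    k=l[int((s[1]-y0)*8),int((s[0]-x0)*8)]
    cs=max(cv2.findContours((l==k).astype(np.uint8),0,1)[0],key=len)[:,0]
    W=np.array([onz(c,(x+.5)/8+x0-.5,(y+.5)/8+y0-.5,.0475)[:2]*1e3 for x,y in cs],np.float32)
    A=cv2.contourArea(W);e=cv2.fitEllipse(W);print(f,t,'dia',(4*A/np.pi)**.5,e)
for t in(70,80,90):
  disc('w1',240,275,165,200,(257,184),t);disc('w1',475,512,3,40,(493,20),t);disc('wrist0',380,405,5,35,(395,19),t)
E
```

```text
w1 70 dia 13.693182562949444 ((468.71490478515625, 188.5758056640625), (13.587270736694336, 13.817758560180664), 0.7047849297523499)
w1 70 dia 11.977845537256554 ((625.0430297851562, 302.4411926269531), (11.896065711975098, 12.076017379760742), 150.7758026123047)
wrist0 70 dia 9.122624000780235 ((653.9944458007812, 135.00938415527344), (8.869694709777832, 9.403934478759766), 147.59078979492188)
w1 80 dia 14.13387049866576 ((468.7268981933594, 188.5294647216797), (14.024643898010254, 14.261856079101562), 173.64646911621094)
w1 80 dia 12.342793723433493 ((625.0457153320312, 302.42852783203125), (12.263980865478516, 12.472805976867676), 98.57939147949219)
wrist0 80 dia 9.628635713591255 ((653.97314453125, 134.96029663085938), (9.423110008239746, 9.863584518432617), 142.23373413085938)
w1 90 dia 16.785655720936 ((466.87274169921875, 191.45936584472656), (19.08787727355957, 24.78261947631836), 23.766149520874023)
w1 90 dia 19.117227362610578 ((624.2305297851562, 300.47113037109375), (20.545337677001953, 21.9550838470459), 168.5634002685547)
wrist0 90 dia 15.738440748675533 ((649.49853515625, 130.62100219726562), (12.243971824645996, 22.076202392578125), 134.2638702392578)
```

Emit:
{"fn": "arm_command", "kwargs": {"steps": [-0.1,0,-0.3,0,100,-0.4,0.1,-0.5,0,100,-0.7,0.2,-0.5,0,100,-1,0.3,-0.5,0,100]}}

```text
time_s: 1.6
ee_pos: [0.4983, 0.082, 0.1868]
tool_rot: [2.221, 2.219, 0.003]
contact_force: [0.6, 1.1, 0.3]
gripper_width: 0.0856
```

Emit:
{"fn": "arm_command", "kwargs": {"steps": [-0.35,0.1,0,0,100,-0.7,0.2,0,0,100,-1,0.3,0,0,100]}}

```text
time_s: 1.9
ee_pos: [0.5276, -0.019, 0.1861]
tool_rot: [2.223, 2.218, 0.001]
contact_force: [0.2, 0.3, -0.4]
gripper_width: 0.0852
```

Emit:
{"fn": "arm_command", "kwargs": {"steps": [-0.35,0.1,0,0,100,-0.7,0.2,0,0,100,-1,0.3,0,0,100]}}

```text
time_s: 2.2
ee_pos: [0.5574, -0.1192, 0.186]
tool_rot: [2.223, 2.218, 0.0]
contact_force: [0.6, -0.7, 0.8]
gripper_width: 0.0854
```

Emit:
{"fn": "arm_command", "kwargs": {"steps": [-0.35,0.1,0,0,100,-0.7,0.2,0,0,100,-1,0.3,0,0,100]}}

```text
time_s: 2.5
ee_pos: [0.587, -0.2193, 0.186]
tool_rot: [2.223, 2.218, 0.0]
contact_force: [0.8, 0.4, -0.2]
gripper_width: 0.0857
```

Emit:
{"fn": "arm_command", "kwargs": {"steps": [-0.2,0.1,0.1,-0.04,100,-0.4,0.2,0.25,-0.082,100,-0.45,0.25,0.25,-0.082,100,-0.45,0.25,0.25,-0.082,100,-0.45,0.25,0.25,-0.082,100]}}

```text
time_s: 3.0
ee_pos: [0.6119, -0.2609, 0.1611]
tool_rot: [1.921, 2.485, 0.0]
contact_force: [0.0, -0.2, 0.5]
gripper_width: 0.0854
```

```bash
python3 - <<'E'
from h import *
c=shot('wrist','w2'); s=read_state();print(s['ee_pos'],s['tool_rot'],s['time_s'],proj(c,[.6135,-.2785,.082]))
E
```

```text
[ 0.61192408 -0.26057469  0.16128693] [1.91937224e+00 2.48622158e+00 4.08836757e-04] 3.05 [251.85003312 215.1155557 ]
```

View pics/w2.png

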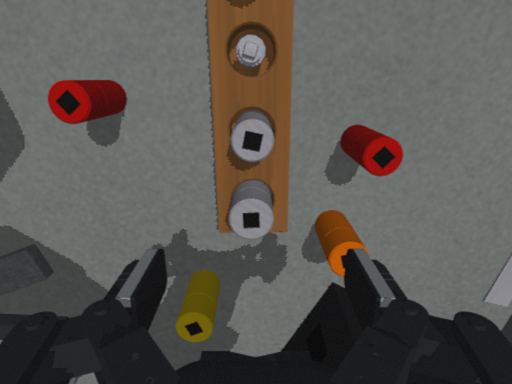

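```bash
python3 - <<'E'
from h import *
c=np.load('pics/w2.npz');x0,y0=200,95
a=cv2.resize(c['pixels'][y0:250,x0:310],None,fx=5,fy=5,interpolation=cv2.INTER_CUBIC);cv2.imwrite('pics/w2c.png',a[:,:])
g=cv2.cvtColor(a,cv2.COLOR_BGR2GRAY)
for n,s in(('21',(252,140)),('24',(251,219))):
    m=(g<60).astype(np.uint8);l=cv2.connectedComponents(m)[1];k=l[int((s[1]-y0)*5),int((s[0]-x0)*5)]
    cs=max(cv2.findContours((l==k).astype(np.uint8),0,1)[0],key=len)[:,0]
    W=np.array([onz(c,(x+.5)/5+x0-.5,(y+.5)/5+y0-.5,.082)[:2]*1e3 for x,y in cs],np.float32)
    print(n,k,cv2.minAreaRect(W))
    hs=cv2.cvtColor(a,cv2.COLOR_BGR2HSV); 
E
```

```text
21 2 ((599.1862182617188, -222.42303466796875), (12.26265811920166, 12.53300952911377), 2.4821484088897705)
24 9 ((613.6982421875, -282.61358642578125), (12.184215545654297, 12.427387237548828), 16.55194091796875)
```

View pics/w2c.png

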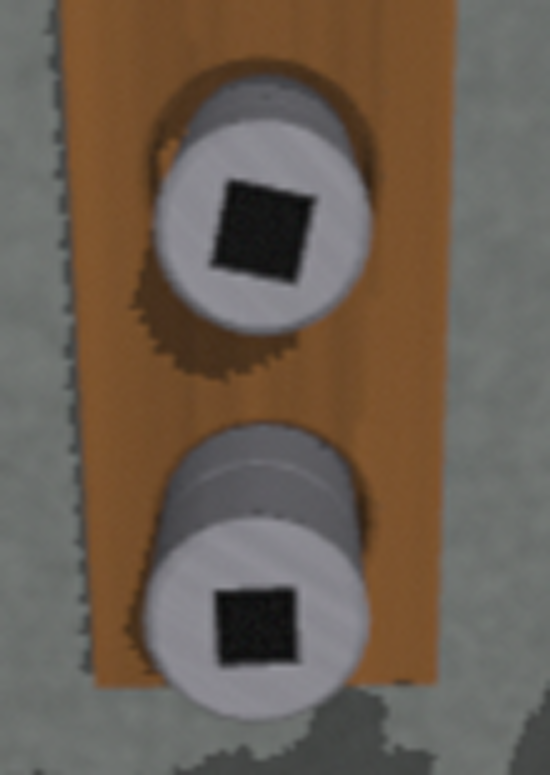

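Emit:
{"fn": "arm_command", "kwargs": {"steps": [-0.1,-0.02,0.2,0,80,-0.21,-0.038,0.5,0,75,-0.21,-0.038,0.8,0,75,-0.21,-0.038,1,0,75,-0.21,-0.038,1,0,75]}}

```text
time_s: 3.55
ee_pos: [0.6118, -0.2805, 0.0582]
tool_rot: [-1.915, -2.484, 0.001]
contact_force: [-0.4, -0.2, 0.7]
gripper_width: 0.0639
```

```bash
python3 - <<'E'
from h import *
c=shot('wrist','w3'); d=shot('side','s3');s=read_state();print(s['ee_pos'],s['contact_force'],s['gripper_width'])
a=cv2.resize(d['pixels'][150:290,250:430],None,fx=4,fy=4); cv2.imwrite('pics/s3c.png',a)
E
```

```text
[ 0.61393579 -0.2818054   0.06145146] [ 0.95918264  0.74255426 -0.05241069] 0.06391213949461873
```

View pics/w3.png

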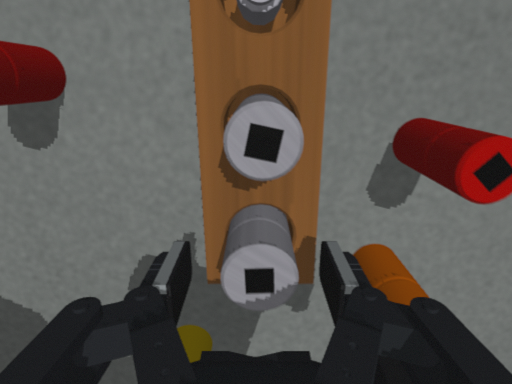

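View pics/s3c.png

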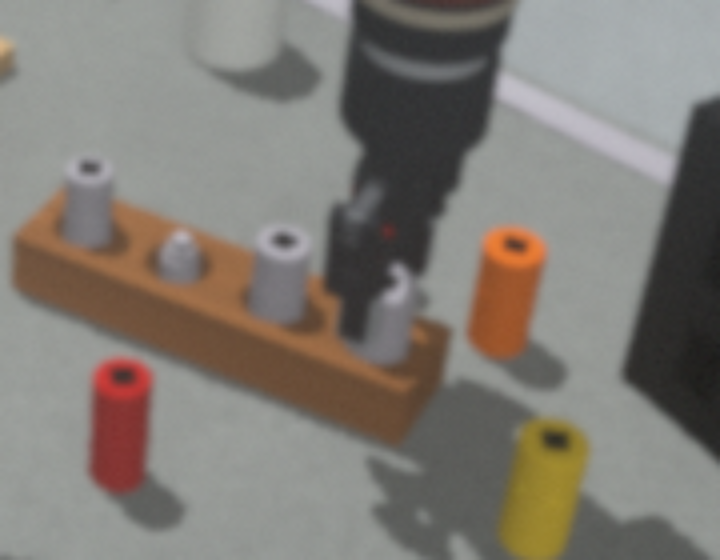

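```bash
python3 - <<'E'
from h import *
c=np.load('pics/w3.npz');p=onz(c,259,281,.082);print(p)
s=read_state();from scipy.spatial.transform import Rotation as R
r=R.from_rotvec(s['tool_rot']).as_matrix();print(r.T@(p-s['ee_pos']))
d=np.load('pics/s3.npz')
print(np.array([[0,0]]))
E
```

```text
[ 0.61410699 -0.28347626  0.082     ]
[-0.00166743 -0.00025169 -0.02054799]
[[0 0]]
```

Emit:
{"fn": "arm_command", "kwargs": {"steps": [-0.012,0,0.07,0,75,-0.012,0,0.12,0,75,-0.012,0,0.12,0,40,-0.012,0,0.12,0,20,-0.012,0,0.12,0,20,-0.012,0,0.12,0,20,-0.012,0,0.12,0,20]}}

```text
time_s: 4.35
ee_pos: [0.6142, -0.2835, 0.0487]
tool_rot: [1.917, 2.488, 0.0]
contact_force: [0.2, 1.1, 5.1]
gripper_width: 0.0334
```

```bash
python3 - <<'E'
from h import *
c=shot('wrist','w4');s=read_state();print(s['ee_pos'],s['contact_force'],s['gripper_width'],s['torque'])
E
```

```text
[ 0.61422615 -0.28353459  0.04877069] [-0.47994305  0.74436293  5.19664337] 0.03339940625328852 [ 0.18962708  0.20831232 -0.0447746 ]
```

View pics/w4.png

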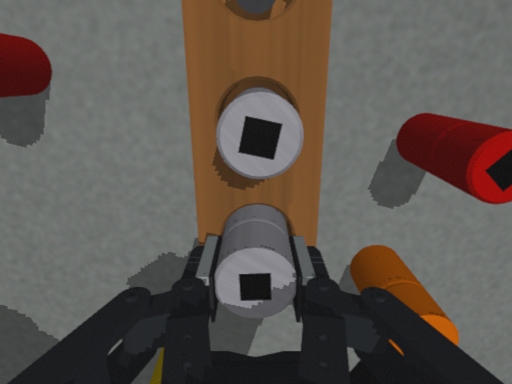

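Emit:
{"fn": "arm_command", "kwargs": {"steps": [0,0,-0.1,0,20,0,0,-0.3,0,20,0,0,-0.6,0,20,0,0,-0.9,0,20,0,0,-1,0,20,0,0,-1,0,20,0,0,-1,0,20]}}

```text
time_s: 5.1
ee_pos: [0.6133, -0.2831, 0.1469]
tool_rot: [-1.917, -2.487, 0.0]
contact_force: [-0.0, -0.2, -3.0]
gripper_width: 0.0337
```

```bash
python3 - <<'E'
from h import *
c=shot('wrist','w5');d=shot('side','s5');e=shot('scene','c5');s=read_state();print(s['ee_pos'],s['contact_force'],s['gripper_width'],s['torque'])
a=cv2.resize(d['pixels'][110:260,270:430],None,fx=3.5,fy=3.5,interpolation=cv2.INTER_CUBIC);cv2.imwrite('pics/s5c.png',a)
b=c['pixels'][180:384,130:400]; cv2.imwrite('pics/w5c.png',cv2.resize(b,None,fx=2.8,fy=2.8,interpolation=cv2.INTER_CUBIC))
E
```

```text
[ 0.61309074 -0.28294373  0.14646328] [ 0.4528778   0.50377222 -2.43677553] 0.03355767645544563 [ 0.02931497 -0.05824243  0.049448  ]
```

View pics/w5c.png

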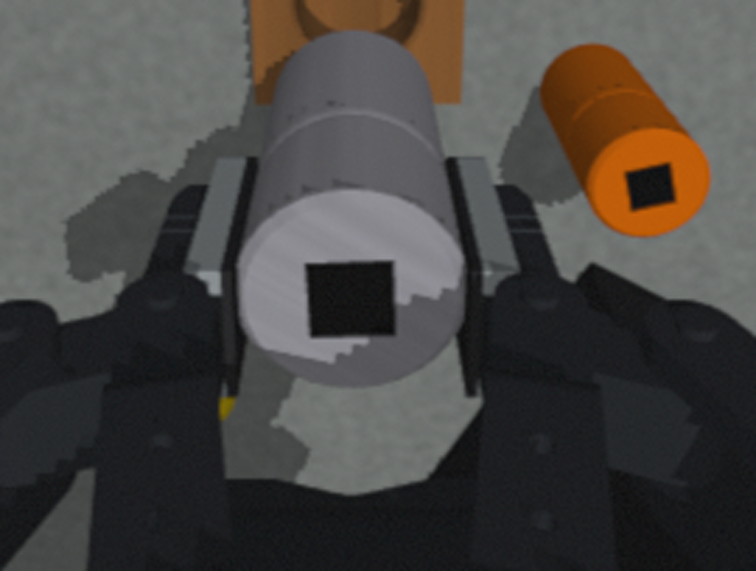

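View pics/s5c.png

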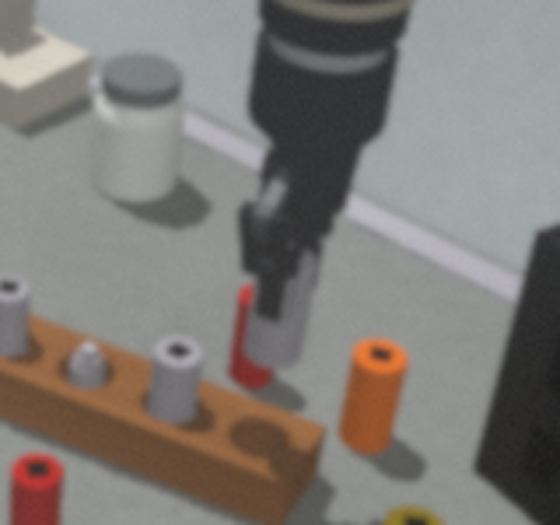

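```bash
cat >> h.py <<'E'
from scipy.spatial.transform import Rotation as R
def sq(f,st,h,seed,x0=0,y0=0,k=5):
    c=np.load(f'pics/{f}.npz');u,v=seed;x0,y0=u-25,v-25
    a=cv2.resize(c['pixels'][y0:v+25,x0:u+25],None,fx=k,fy=k,interpolation=cv2.INTER_CUBIC)
    m=(cv2.cvtColor(a,cv2.COLOR_BGR2GRAY)<60).astype(np.uint8);l=cv2.connectedComponents(m)[1]
    l=(l==l[25*k,25*k]).astype(np.uint8);cs=max(cv2.findContours(l,0,1)[0],key=len)[:,0]
    z=st['ee_pos'][2]+h
    W=np.array([onz(c,(x+.5)/k+x0-.5,(y+.5)/k+y0-.5,z)[:2]*1e3 for x,y in cs],np.float32)
    e=cv2.minAreaRect(W);p=np.array([*e[0],z*1e3])/1e3
    r=R.from_rotvec(st['tool_rot']).as_matrix()
    print('sq world',p,'size',e[1],'yaw',e[2],'tool',r.T@(p-st['ee_pos']),'toolyaw(y axis)',np.degrees(np.arctan2(r[1,1],r[0,1])))
E
python3 - <<'E'
from h import *
s=read_state(); sq('w5',s,.0333,(130+351//2.8.__int__() if 0 else 255,287))
E
```

```text
sq world [ 0.61297845 -0.28299277  0.17976328] size (13.007306098937988, 13.127646446228027) yaw 16.775802612304688 tool [ 4.89532131e-05 -1.88916054e-04 -3.32996536e-02] toolyaw(y axis) 14.75802458130956
```

Emit:
{"fn": "arm_command", "kwargs": {"steps": [0.1,0,-0.2,0,20,0.35,-0.01,-0.4,0,20,0.65,-0.02,-0.45,0,20,1,-0.04,-0.45,0,20]}}

```text
time_s: 5.65
ee_pos: [0.5846, -0.1875, 0.1933]
tool_rot: [1.919, 2.487, 0.0]
contact_force: [-0.1, 0.9, -3.5]
gripper_width: 0.0339
```

Emit:
{"fn": "arm_command", "kwargs": {"steps": [0.35,-0.01,0,0,20,0.7,-0.03,0,0,20,1,-0.04,0,0,20]}}

```text
time_s: 5.95
ee_pos: [0.554, -0.0903, 0.1924]
tool_rot: [-1.916, -2.487, 0.001]
contact_force: [0.0, 0.5, -2.9]
gripper_width: 0.0338
```

Emit:
{"fn": "arm_command", "kwargs": {"steps": [0.35,-0.01,0,0,20,0.7,-0.03,0,0,20,1,-0.04,0,0,20]}}

```text
time_s: 6.25
ee_pos: [0.5246, 0.0052, 0.1925]
tool_rot: [-1.916, -2.487, 0.001]
contact_force: [0.1, -0.4, -2.8]
gripper_width: 0.0338
```

Emit:
{"fn": "arm_command", "kwargs": {"steps": [0.35,-0.01,0,0,20,0.7,-0.03,0,0,20,1,-0.04,0,0,20]}}

```text
time_s: 6.55
ee_pos: [0.4953, 0.1007, 0.1925]
tool_rot: [-1.917, -2.488, 0.001]
contact_force: [0.3, -0.3, -2.5]
gripper_width: 0.0337
```

Emit:
{"fn": "arm_command", "kwargs": {"steps": [0.3,-0.01,0,0.02,20,0.6,-0.02,0,0.039,20,0.85,-0.03,0,0.039,20,0.928,-0.031,0,0.039,20,0.928,-0.031,0,0.039,20,0.928,-0.031,0,0.039,20,0.928,-0.031,0,0.039,20]}}

```text
time_s: 7.25
ee_pos: [0.4703, 0.1873, 0.1931]
tool_rot: [2.068, 2.365, -0.001]
contact_force: [-0.9, -0.2, -2.3]
gripper_width: 0.0338
```

```bash
python3 - <<'E'
from h import *
c=shot('wrist','w6');d=shot('side','s6');e=shot('scene','c6');s=read_state();print(s['time_s'],s['ee_pos'],s['contact_force'],s['gripper_width'],s['joints'])
sq('w6',s,.0333,(255,287))
r=R.from_rotvec(s['tool_rot']).as_matrix();print(r.round(4).tolist(),r.T@(np.array([.469,.1887,.0])-s['ee_pos']))
E
```

```text
7.4 [0.47022128 0.18749987 0.19324427] [-0.17913615 -0.26012707 -2.96086808] 0.03363563337513144 [ 2.34982353e-01  2.80876062e-01 -2.70752594e-01  1.01925903e+00
 -1.00532193e-04  1.67190543e+00]
sq world [0.46997995 0.18789349 0.22654427] size (13.075556755065918, 13.135039329528809) yaw 9.79477310180664 tool [ 0.00041867 -0.00018932 -0.03330003] toolyaw(y axis) 7.670372401291995
[[-0.1335, 0.9911, -0.0001], [0.9911, 0.1335, -0.0001], [-0.0001, -0.0001, -1.0]] [ 0.00137351 -0.00103457  0.19324421]
```

View pics/w6.png

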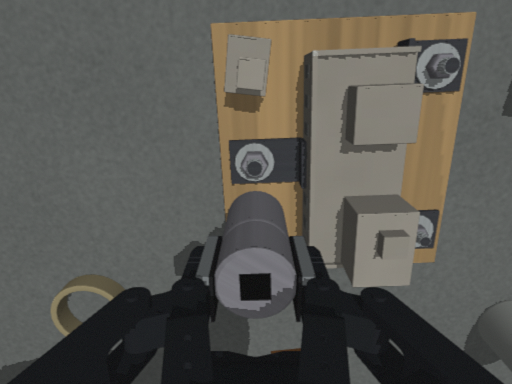

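View pics/s6.png

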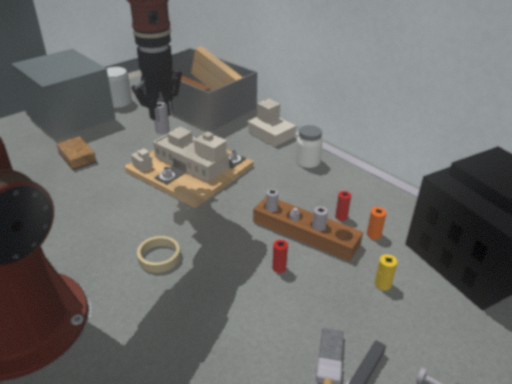

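```bash
python3 - <<'E'
from h import *
c=np.load('pics/w6.npz')
x0,y0=225,135
a=cv2.resize(c['pixels'][y0:190,x0:285],None,fx=10,fy=10,interpolation=cv2.INTER_CUBIC);cv2.imwrite('pics/w6n.png',a)
g=cv2.cvtColor(a,cv2.COLOR_BGR2GRAY)
m=(g>130).astype(np.uint8);l,st=cv2.connectedComponentsWithStats(m)[1:3]
k=1+np.argmax(st[1:,4]);cs=max(cv2.findContours((l==k).astype(np.uint8),0,1)[0],key=len)
h=cv2.convexHull(cs)[:,0]
W=np.array([onz(c,(x+.5)/10+x0-.5,(y+.5)/10+y0-.5,.0255)[:2]*1e3 for x,y in h],np.float32)
print('washer',cv2.fitEllipse(W))
for t in(70,80):
  l=cv2.connectedComponents((g<t).astype(np.uint8))[1];k=l[330,295]
  cs=max(cv2.findContours((l==k).astype(np.uint8),0,1)[0],key=len)[:,0]
  W=np.array([onz(c,(x+.5)/10+x0-.5,(y+.5)/10+y0-.5,.0475)[:2]*1e3 for x,y in cs],np.float32)
  print('stud',k,cv2.fitEllipse(W))
E
```

```text
washer ((468.7657470703125, 188.76361083984375), (38.72282791137695, 38.78146743774414), 8.68163776397705)
stud 3 ((468.745849609375, 188.57713317871094), (13.18155288696289, 13.462139129638672), 26.20641326904297)
stud 9 ((468.72601318359375, 188.5126495361328), (13.82994270324707, 14.068604469299316), 27.920677185058594)
```

View pics/w6n.png

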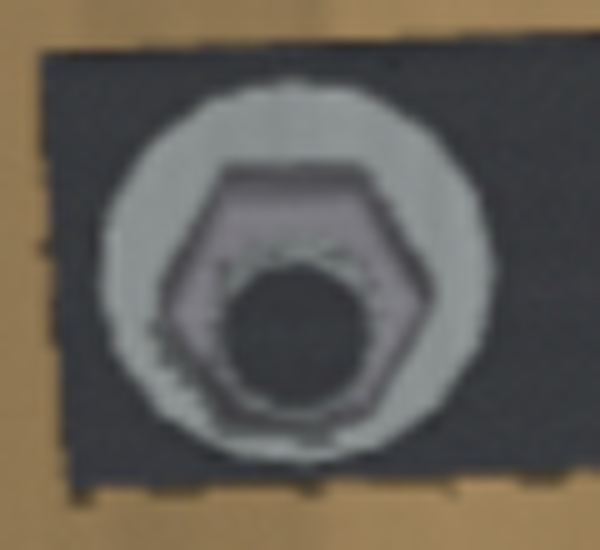

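Emit:
{"fn": "arm_command", "kwargs": {"steps": [0.01,-0.012,0.2,0,20,0.01,-0.012,0.5,0,20,0.01,-0.012,0.8,0,20,0.01,-0.012,0.97,0,20,0.01,-0.012,0.97,0,20,0.01,-0.012,0.97,0,20]}}

```text
time_s: 8.0
ee_pos: [0.4689, 0.1888, 0.0967]
tool_rot: [2.067, 2.366, -0.0]
contact_force: [1.4, -0.2, -2.5]
gripper_width: 0.0338
```

```bash
python3 - <<'E'
from h import *
c=shot('wrist','w7');d=shot('side','s7');e=shot('scene','c7');s=read_state();print(s['time_s'],s['ee_pos'],s['contact_force'],s['torque'])
sq('w7',s,.0333,(255,287))
a=cv2.resize(d['pixels'][110:200,120:240],None,fx=6,fy=6,interpolation=cv2.INTER_CUBIC);cv2.imwrite('pics/s7c.png',a)
a=cv2.resize(e['pixels'][180:330,260:420],None,fx=4,fy=4,interpolation=cv2.INTER_CUBIC);cv2.imwrite('pics/c7c.png',a)
E
```

```text
8.15 [0.46967641 0.18919765 0.09754069] [-0.04391319 -0.28282958 -2.74822494] [-0.0416515   0.01444611  0.05716837]
sq world [0.46848196 0.18978433 0.13084069] size (12.724565505981445, 13.23974609375) yaw 10.04654312133789 tool [ 0.00074956 -0.00103152 -0.03330218] toolyaw(y axis) 7.729007479091004
```

View pics/s7c.png

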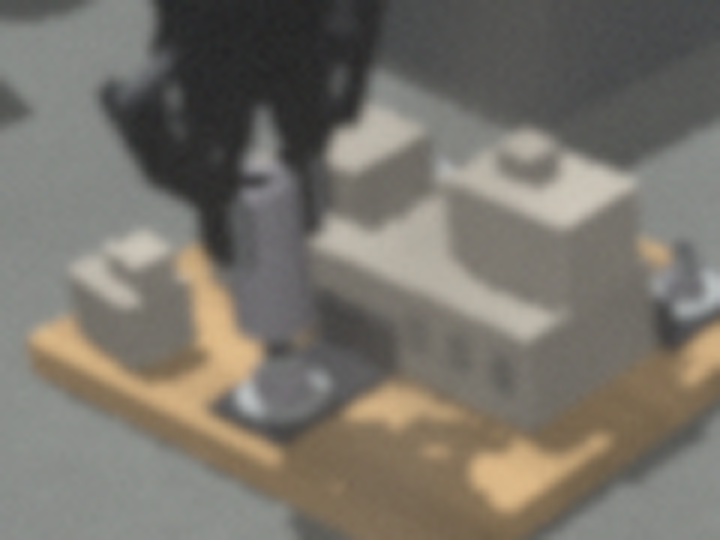

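View pics/c7c.png

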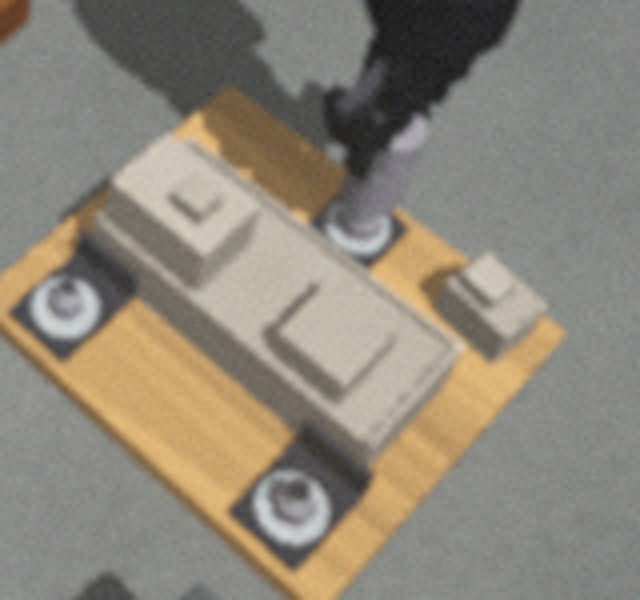

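View pics/w7.png

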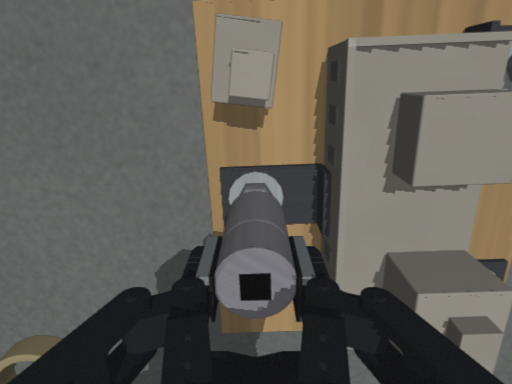

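Emit:
{"fn": "arm_command", "kwargs": {"steps": [0,0,0.08,0,20,0,0,0.16,0,20,0,0,0.18,0,20,0,0,0.2,0,20,0,0,0.22,0,20,0,0,0.22,0,20]}}

```text
time_s: 8.75
ee_pos: [0.4685, 0.1891, 0.0741]
tool_rot: [-2.066, -2.366, 0.0]
contact_force: [-0.6, 0.8, -3.8]
gripper_width: 0.0335
```

```bash
python3 - <<'E'
from h import *
import time
for i in range(3):
  s=read_state();print(s['time_s'],s['ee_pos'],s['contact_force'],s['torque'])
  c=shot('wrist',f'w8{i}');print(c['T'][:3,3])
d=shot('side','s8');sq('w82',s,.0333,(255,287))
a=cv2.resize(d['pixels'][110:200,120:240],None,fx=6,fy=6,interpolation=cv2.INTER_CUBIC);cv2.imwrite('pics/s8c.png',a)
E
```

```text
8.75 [0.46854433 0.18905235 0.07410047] [-0.60783417  0.83728023 -3.75142005] [-0.02142383  0.02785727  0.00953673]
[0.45719382 0.27105223 0.21756946]
8.8 [0.46863513 0.18907523 0.07426215] [ 0.77763588  0.34134225 -2.99206438] [-0.04479548 -0.00049146  0.03184554]
[0.45725562 0.27106722 0.2177365 ]
8.85 [0.46870613 0.18907562 0.07436783] [-0.20433417  0.3256667  -2.3130856 ] [-0.03718151  0.04228145 -0.01611113]
[0.45730967 0.27107922 0.21784688]
sq world [0.46839023 0.18956837 0.10766783] size (12.960062026977539, 13.110657691955566) yaw 10.118946075439453 tool [ 0.00053083 -0.00024393 -0.03330002] toolyaw(y axis) 7.737665235642897
```

View pics/s8c.png

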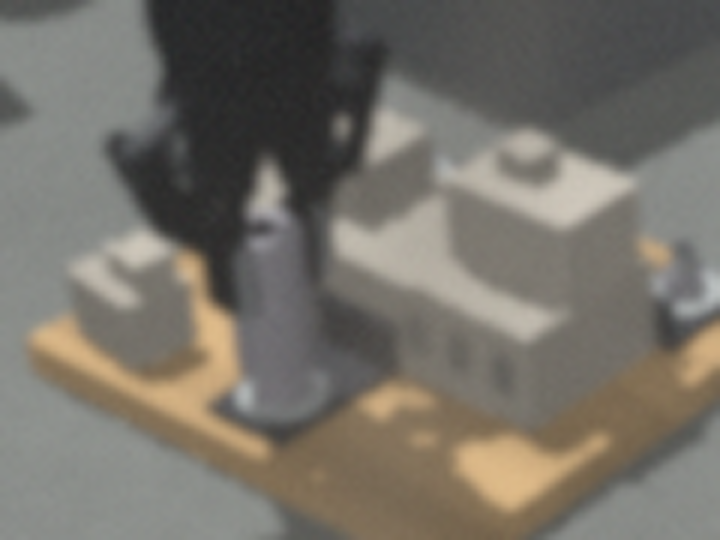

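Emit:
{"fn": "arm_command", "kwargs": {"steps": [0,0,0.015,0,20,0,0,0.03,0,20,0,0,0.04,0,20,0,0,0.04,0,20]}}

```text
time_s: 9.35
ee_pos: [0.4688, 0.1887, 0.0702]
tool_rot: [2.066, 2.366, -0.001]
contact_force: [1.6, -2.7, -3.9]
gripper_width: 0.0335
```

Emit:
{"fn": "arm_command", "kwargs": {"steps": [0,0,0.02,0,20,0,0,0.04,0,20,0,0,0.06,0,20,0,0,0.075,0,20,0,0,0.075,0,20]}}

```text
time_s: 9.85
ee_pos: [0.4686, 0.1888, 0.0625]
tool_rot: [2.066, 2.366, -0.001]
contact_force: [1.5, -5.0, -3.1]
gripper_width: 0.0334
```

Emit:
{"fn": "arm_command", "kwargs": {"steps": [0,0,0.008,0,20,0,0,0.015,0,20,0,0,0.015,0,20,0,0,0.015,0,20]}}

```text
time_s: 10.25
ee_pos: [0.4688, 0.1887, 0.0622]
tool_rot: [2.066, 2.365, -0.0]
contact_force: [-2.2, -6.3, 12.4]
gripper_width: 0.0336
```

```bash
python3 - <<'E'
from h import *
s=read_state();print(s['time_s'],s['ee_pos'],s['contact_force'],s['torque'],s['joints'])
c=shot('wrist','w9');d=shot('side','s9');sq('w9',s,.0333,(255,287))
a=cv2.resize(d['pixels'][110:200,120:240],None,fx=6,fy=6,interpolation=cv2.INTER_CUBIC);cv2.imwrite('pics/s9c.png',a)
E
```

```text
10.25 [0.46878591 0.18870821 0.06215809] [-2.16061293 -6.31317169 12.39570677] [-1.62752306  0.69248959  0.03954051] [ 2.38505101e-01  4.18748567e-01 -4.58106097e-01  6.93514644e-01
 -8.78119863e-04  1.67437060e+00]
sq world [0.4684874  0.18921532 0.09545809] size (13.007987976074219, 13.283905982971191) yaw 9.525923728942871 tool [ 0.00051504 -0.00021042 -0.03330055] toolyaw(y axis) 7.730968641483963
```

View pics/s9c.png

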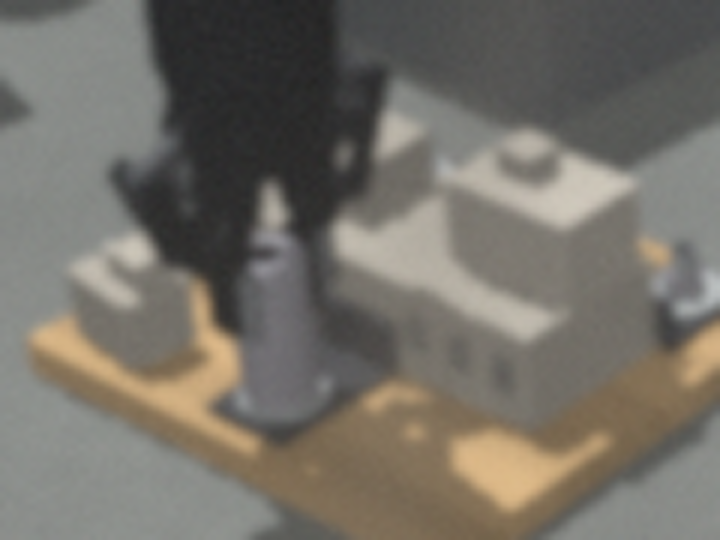

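View pics/w9.png

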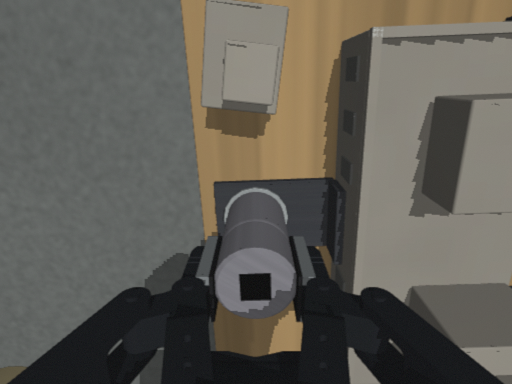

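Emit:
{"fn": "arm_command", "kwargs": {"steps": [-0.004,0,-0.005,0,20,-0.004,0,-0.005,0.011,20,-0.004,0,-0.005,0.022,20,-0.004,0,-0.005,0.022,20]}}

```text
time_s: 10.75
ee_pos: [0.4688, 0.1885, 0.0622]
tool_rot: [2.148, 2.292, -0.0]
contact_force: [-0.0, -5.4, 4.8]
gripper_width: 0.0335
```

```bash
cat > st.py <<'E'
from h import *
import sys
for i in range(4):
  s=read_state();r=R.from_rotvec(s['tool_rot']).as_matrix()
  print(round(s['time_s'],2),s['ee_pos'].round(4),s['contact_force'].round(1),s['torque'].round(3),'yaw',np.degrees(np.arctan2(r[1,1],r[0,1])).round(2))
  c=shot('wrist',sys.argv[1])
sq(sys.argv[1],s,.0333,(255,287))
E
python3 st.py w10
```

```text
10.75 [0.4688 0.1885 0.0622] [-0.  -5.4  4.8] [-1.387  0.167  0.018] yaw 3.71
10.8 [0.4688 0.1884 0.0622] [-1.5 -5.7  5.2] [-1.373  0.18   0.053] yaw 3.76
10.85 [0.4688 0.1885 0.0622] [-0.1 -6.6  5.1] [-1.367  0.122  0.014] yaw 3.77
10.9 [0.4688 0.1885 0.0622] [-0.2 -6.8  5.3] [-1.396  0.185  0.033] yaw 3.77
sq world [0.46856665 0.1890014  0.09553203] size (12.822962760925293, 13.230491638183594) yaw 6.055262565612793 tool [ 0.00054218 -0.00020192 -0.03330032] toolyaw(y axis) 3.7713318964010885
```

Emit:
{"fn": "arm_command", "kwargs": {"steps": [-0.005,0,0,0.011,20,-0.005,0,0,0.022,20,-0.005,0,0,0.033,20,-0.005,0,0,0.033,20]}}

```text
time_s: 11.35
ee_pos: [0.4686, 0.1882, 0.0622]
tool_rot: [-2.264, -2.178, 0.0]
contact_force: [-1.9, -4.6, 5.9]
gripper_width: 0.0338
```

```bash
python3 st.py w11
```

```text
11.35 [0.4686 0.1882 0.0622] [-1.9 -4.6  5.9] [-1.061  0.374  0.091] yaw -2.22
11.4 [0.4686 0.1881 0.0622] [-1.4 -5.3  6.7] [-1.078  0.353  0.057] yaw -2.17
11.45 [0.4686 0.1881 0.0622] [-0.6 -4.3  5.2] [-1.062  0.363 -0.022] yaw -2.16
11.5 [0.4686 0.1882 0.0622] [-2.3 -4.1  5.9] [-1.065  0.387  0.019] yaw -2.16
sq world [0.46853766 0.18871123 0.09550679] size (12.837825775146484, 13.163135528564453) yaw 0.04256022348999977 tool [ 5.52905850e-04 -9.06814326e-05 -3.33000173e-02] toolyaw(y axis) -2.157399722455767
```

Emit:
{"fn": "arm_command", "kwargs": {"steps": [0,0,0,0.011,20,0,0,0,0.022,20,0,0,0,0.033,20,0,0,0,0.044,20]}}

```text
time_s: 11.95
ee_pos: [0.4683, 0.1882, 0.0622]
tool_rot: [-2.409, -2.016, 0.001]
contact_force: [-2.9, -5.0, 7.8]
gripper_width: 0.0338
```

```bash
python3 st.py w12
```

```text
11.95 [0.4683 0.1882 0.0622] [-2.9 -5.   7.8] [-1.056  0.61   0.112] yaw -10.15
12.0 [0.4683 0.1882 0.0622] [-3.1 -4.9  7.1] [-1.07   0.618  0.127] yaw -10.27
12.05 [0.4684 0.1882 0.0622] [-2.1 -4.8  6.8] [-1.033  0.594  0.048] yaw -10.14
12.1 [0.4684 0.1882 0.0622] [-2.1 -4.7  7.4] [-1.019  0.583  0.003] yaw -10.09
sq world [0.46855157 0.18872365 0.09551952] size (13.211017608642578, 12.866965293884277) yaw 82.1124038696289 tool [ 5.33500139e-04  6.00995336e-05 -3.33000012e-02] toolyaw(y axis) -10.088135947676678
```

Emit:
{"fn": "arm_command", "kwargs": {"steps": [0,0,-0.05,0,20,0,0,-0.15,0,20,0,0,-0.35,0,20,0,0,-0.65,0,20,0,0,-0.9,0,20,0,0,-1,0,20,0,0,-1,0,20,0,0,-1,0,20]}}

```text
time_s: 12.95
ee_pos: [0.4682, 0.1883, 0.1611]
tool_rot: [-2.407, -2.017, 0.001]
contact_force: [-0.2, 0.2, -3.2]
gripper_width: 0.0336
```

```bash
python3 st.py w13; python3 - <<'E'
import cv2
a=cv2.imread('pics/w13.png')[130:340,180:330];cv2.imwrite('pics/w13c.png',cv2.resize(a,None,fx=2.8,fy=2.8,interpolation=cv2.INTER_CUBIC))
a=cv2.imread('pics/w13.png')[135:200,220:290];cv2.imwrite('pics/w13n.png',cv2.resize(a,None,fx=9,fy=9,interpolation=cv2.INTER_CUBIC))
E
```

```text
12.95 [0.4682 0.1883 0.1611] [-0.2  0.2 -3.2] [-0.     0.036 -0.044] yaw -10.07
13.0 [0.4679 0.1882 0.1607] [-0.6 -0.2 -2.3] [-0.048 -0.021 -0.021] yaw -10.07
13.05 [0.4678 0.1881 0.1605] [ 0.2 -0.1 -3.3] [-0.016 -0.027  0.013] yaw -10.08
13.1 [0.4679 0.188  0.1606] [ 0.2 -0.1 -3.8] [-0.002  0.031 -0.028] yaw -10.08
sq world [0.46809149 0.18853658 0.19386997] size (13.151021957397461, 12.859323501586914) yaw 82.25423431396484 tool [ 4.97574054e-04  7.50081709e-05 -3.33006293e-02] toolyaw(y axis) -10.07543529218626
```

View pics/w13.png

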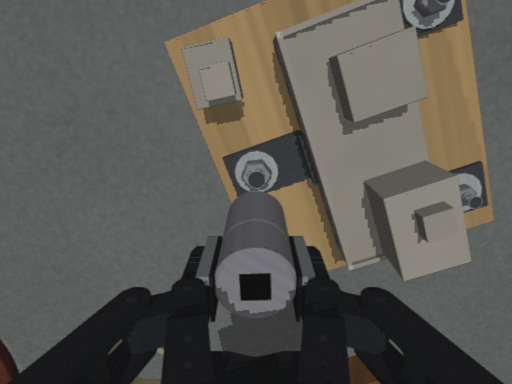

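View pics/w13n.png

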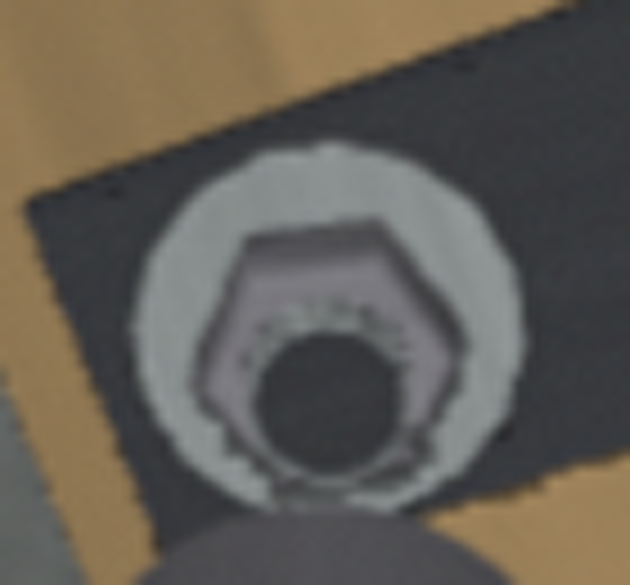

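```bash
python3 - <<'E'
from h import *
c=np.load('pics/w13.npz')
P=lambda x,y,z:onz(c,(x+.5)/9+220-.5,(y+.5)/9+135-.5,z)
for a,b,z in(((25,205),(560,10),.021),((243,238),(378,218),.0255),((250,268),(384,245),.0365),((195,388),(467,350),.03)):
    p,q=P(*a,z),P(*b,z);d=q-p;print(np.degrees(np.arctan2(d[1],d[0])),np.hypot(*d[:2]),(p+q)/2)
E
```

```text
10.191769219259923 0.057933171970099936 [0.46876376 0.21175738 0.021     ]
-1.3956443612099847 0.013830545013044813 [0.46889476 0.20024808 0.0255    ]
-0.013127701730463792 0.013281913372990296 [0.4695634  0.20006005 0.0365    ]
-1.735679206977654 0.027846941169376863 [0.46855233 0.18655003 0.03      ]
```

Emit:
{"fn": "arm_command", "kwargs": {"steps": [0,0,0.2,-0.028,20,0,0,0.5,-0.028,20,0,0,0.75,-0.028,20,0,0,0.83,-0.028,20,0,0,0.87,-0.028,20,0,0,0.91,-0.028,20,0,0,0.95,-0.028,20,0,0,0.98,-0.028,20,0,0,1,-0.028,20,0,0,1,-0.028,20]}}

```text
time_s: 14.15
ee_pos: [0.4688, 0.1882, 0.0622]
tool_rot: [2.317, 2.121, 0.0]
contact_force: [-2.6, -0.6, 1.0]
gripper_width: 0.0333
```

```bash
python3 st.py w14
```

```text
14.15 [0.4688 0.1882 0.0622] [-2.6 -0.6  1. ] [-0.219  0.637  0.044] yaw -5.04
14.2 [0.4688 0.1882 0.0622] [-2.2 -1.8  2.6] [-0.324  0.677  0.076] yaw -5.04
14.25 [0.4688 0.1881 0.0622] [-3.  -1.3  2.3] [-0.339  0.776  0.08 ] yaw -5.04
14.3 [0.4688 0.1882 0.0622] [-2.7 -0.9  3.7] [-0.378  0.825  0.057] yaw -5.04
sq world [0.46884381 0.18864313 0.09545468] size (13.129287719726562, 12.842212677001953) yaw 87.39305114746094 tool [ 4.87173079e-04 -2.95342905e-05 -3.32999916e-02] toolyaw(y axis) -5.039218621995231
```

Emit:
{"fn": "arm_command", "kwargs": {"steps": [0,0,0.003,0.02,20,0,0,0.003,0.04,20,0,0,0.003,0.06,20,0,0,0.003,0.08,20,0,0,0.003,0.1,20,0,0,0.003,0.12,20,0,0,0.003,0.145,20,0,0,0.003,0.17,20,0,0,0.003,0.195,20,0,0,0.003,0.214,20,0,0,0.003,0.214,20]}}

```text
time_s: 15.45
ee_pos: [0.4676, 0.1886, 0.0621]
tool_rot: [-2.887, -1.236, 0.002]
contact_force: [-9.2, -0.6, 14.5]
gripper_width: 0.0335
```

```bash
python3 st.py w15; python3 - <<'E'
from h import *
d=shot('side','s15');e=shot('scene','c15')
a=cv2.resize(d['pixels'][100:280,110:420],None,fx=2.5,fy=2.5,interpolation=cv2.INTER_CUBIC);cv2.imwrite('pics/s15c.png',a)
E
```

```text
15.45 [0.4676 0.1886 0.0621] [-9.2 -0.6 14.5] [-0.003  2.147 -0.021] yaw -43.64
15.5 [0.4676 0.1886 0.0621] [-9.3 -0.  14.5] [ 0.102  2.238 -0.033] yaw -43.56
15.55 [0.4676 0.1886 0.0621] [-9.2 -0.5 14. ] [ 0.035  2.177 -0.01 ] yaw -43.54
15.6 [0.4676 0.1886 0.0621] [-9.4 -0.5 14.7] [ 0.069  2.199 -0.003] yaw -43.53
sq world [0.46843848 0.1886024  0.09541048] size (13.588478088378906, 13.215986251831055) yaw 48.40305709838867 tool [ 0.00059251  0.00056233 -0.03330136] toolyaw(y axis) -43.53411737464071
```

View pics/s15c.png

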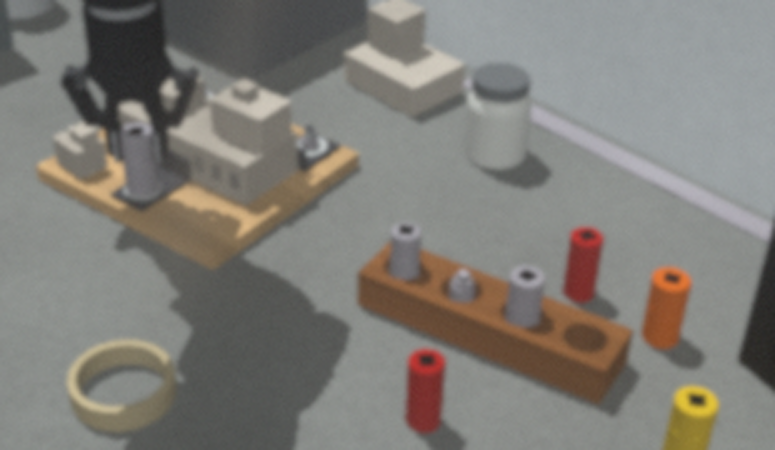

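View pics/w15.png

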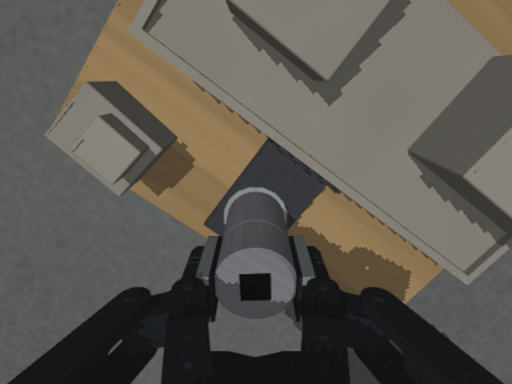

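Emit:
{"fn": "arm_command", "kwargs": {"steps": [-0.0034,-0.0036,-0.003,0,20,-0.0034,-0.0036,-0.003,0,20,-0.0034,-0.0036,-0.003,0,20]}}

```text
time_s: 16.05
ee_pos: [0.4675, 0.1885, 0.0622]
tool_rot: [-2.886, -1.239, 0.001]
contact_force: [-8.1, 0.6, 8.7]
gripper_width: 0.0337
```

```bash
python3 st.py w16; python3 - <<'E'
from h import *
s=read_state();print(s['gripper_width'],s['joints'])
E
```

```text
16.05 [0.4675 0.1885 0.0622] [-8.1  0.6  8.7] [ 0.003  1.552 -0.013] yaw -43.54
16.1 [0.4675 0.1885 0.0622] [-7.1  0.   8.4] [ 0.076  1.571 -0.052] yaw -43.54
16.15 [0.4674 0.1885 0.0621] [-5.8  0.8  7.9] [ 0.052  1.59  -0.042] yaw -43.54
16.2 [0.4674 0.1885 0.0621] [-6.6 -0.8  9.3] [0.078 1.603 0.002] yaw -43.54
sq world [0.46830249 0.18853893 0.09543874] size (13.608179092407227, 13.212934494018555) yaw 48.10750198364258 tool [ 0.00058843  0.00058008 -0.03330097] toolyaw(y axis) -43.53887481717676
0.03355863813369174 [ 2.37515510e-01  4.17541625e-01 -4.60324734e-01  6.93968589e-01
  1.07829730e-03  2.56828431e+00]
```

Seated at the same height (TCP 0.0622 m), forces small, still gripped. Handing in.

```bash
python3 -c "
from plant import sign_off
print(sign_off())"
```

```text
the job is handed in; nothing more can be done
None
```

The near nut is the 24 mm one. I tightened it with the 24 mm socket by about 44–45° clockwise and handed in at 16.2 s. The gripper was still holding that socket, seated on the nut.

**Choosing the socket:** I measured the nut in the wrist camera first: its flats are 13.8 mm long, which matches 24 mm, and its stud is the thickest of the three. I therefore went straight to the 24 mm socket and did not try the 18 and 21 mm ones. They stayed in their holes, and I moved nothing else.

**Checking the fit:** The socket went down over the nut to its seat, with the TCP at 0.0622 m as expected. After about 18° of turning I lifted it off and looked. The nut had turned about 11°, so this socket does drive it, with roughly 6° (0.1 rad) of slack. I seated it again and turned on.

**Last checks:**
- **Position:** the socket's height was unchanged at 0.0622 m, and the grip was closed on it (width 33.6 mm).
- **Forces:** it pressed with about 8–9 N downward and about 7 N sideways. The sideways push did not go away fully when I shifted to relieve it.
- **Grip shift:** the socket moved about 0.6 mm in the jaws during the turn.
- **Turn angle:** the final figure comes from the socket's measured yaw and the measured slack. I did not look at the nut again at the end, so allow about ±2°.
- **Stud size:** the studs' dark end faces measured about 2 mm under their nominal diameters, which first suggested a 21 mm nut. The hex size and a comparison of all three studs settled it as 24 mm.

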